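# Nest the coin cup and hold the canister lid half-way to its lock

### The job

Nest the loose coin cup into the cup that stands in the canister and let go of it. Then fit the bayonet lid: drop its lugs through the gaps in the canister's mouth until the lid sits fully down, and twist it clockwise (seen from above) to the half-way mark, before the lock clicks. Finish while still gripping the lid and holding it there against its return spring, so that the seal can be put on; never turn it on into the lock, and leave the inkwell, key holder and lamp base where they stand.

Things in the scene. Friction and masses are not known exactly. Their poses are not given: they have to be found in the camera images.
- mouth (a point): Centre of the mouth of the fixed aluminium canister (100 mm outer diameter, on a 124 mm dark foot disc), at its rim, 62 mm above the counter; z up. Two inward lips (6 mm thick, flush with the rim, inner diameter 73 mm) leave two gaps 19 mm wide, centred on this point's +x and -x, for the lid's lugs. ONE black stroke on the rim and outer wall marks each gap.
- inner_floor (a point): Centre of the inner floor of the fixed yellow cup inside the canister, on the canister's axis, 24 mm below mouth level. This cup is just like the loose one: inside diameter 48 mm, its rim 2 mm above mouth level. The loose cup's foot ends resting on this floor, its rim then 32 mm above mouth level.
- half_way (a point): Same point as mouth, x axis turned 45 degrees clockwise seen from above, along the line of the double black strokes on opposite sides of the rim: the lid's bar must end along this x, either way round. Triple strokes at 90 degrees mean locked. A stop prevents turning anticlockwise from the gaps; a bump is felt from about 58 degrees and must not be passed.
- ring (a joint): Hidden sprung ring in the canister that the lid's lugs push round, rad: 0 at rest, growing as the lid is twisted clockwise. The lugs meet it after the first 5 degrees or so: the lid's turn from the gaps is about this value + 0.1 (half way: about 0.69). Its spring pushes the lid back with 0.05 to 0.12 N m.
- cup_mid (a point): Loose yellow plastic cup, upright, 56 mm tall, about 50 g; the point is on its axis 28 mm above its underside, z up. Lower half: solid round foot, 43 mm diameter; upper half: straight round wall, 53 mm outside, 2.5 mm thick, open on top. When nested only its upper 32 mm stand above mouth level, so hold it by the upper wall alone.
- lid_bar (a point): Centre of the maple grip bar on the loose aluminium lid (160 g), which stands upright on its skirt; 73 mm above the lid's underside, 55 mm above mouth level when seated. Bar: 56 mm along x, 14 along y, 26 tall. The dome below is 67 mm wide outside, 62 inside, with its roof 13 mm below this point. See lid_lugs.
- lid_lugs (a point): Centre of the lid's underside (axes as lid_bar). Two lugs, 12 mm wide, 8 mm tall, at the foot of the skirt stick out along +x and -x, in line with the bar, to 84 mm across; a half turn gives the same fit. An 88 mm flange, lower face 18 mm above this point, rests on the canister's mouth when seated; this point is then 18 mm below mouth level.
- inkwell: Bystander: round dark pewter inkwell, 68 mm wide, 48 mm tall; origin at the centre of its underside.
- key_holder: Bystander: steel key holder with a 70 mm round foot, a thin post and a 60 mm crossbar, 108 mm tall; origin at the centre of its underside.
- lamp_base: Bystander: green glass lamp base, 110 mm wide, 140 mm tall; origin at the centre of its underside.
Not all that is in view belongs to the job. What is shaped like the part that bears lid_bar but blue or red is not meant.

How it is judged:
By the outcome, as a careful person would: the job done as asked, in the order asked, and still so for the second after the job is handed in, while the arm keeps its last pose, push and grip.
It also fails if it takes over 59 s, if anything falls off the work surface, if the arm or the gripper's body presses on something with over 40 N, if the wrist force passes 120 N, or if a joint passes its speed limit or range.

### The arm

A 6-joint arm with a two-finger parallel gripper is mounted at the origin on the work surface. World frame = base frame: x ahead of the robot, y to its left, z up, the work surface at z = 0. Lengths are in m, angles in rad, forces in N, time in s.
With the tool pointing down it reaches from about 0.35 to 0.775 m from the base axis. Payload 5.5 kg.
Tool frame: the origin (TCP) lies on the centre line of the jaws, within the pads' length; the fingertips stand 11 mm ahead of it and the grasp point (between the pads) lies 8 mm behind it (env.tip_reach is the distance from the TCP to the fingertips, in m); z points along the fingers, x is the direction in which the jaws open and shut, and the axes are right-handed (so a half turn about z gives the same grasp; the last joint's range is limited). The gripper opens to 85 mm and grips with 20 to 120 N. Pads are 22 mm wide; open, the fingers measure 114 mm over their backs; the gripper's body (76 mm by 85 mm) begins 54 mm behind the grasp point. The pads swing forward as they close: fully open they stand 13 mm farther back than shut.
Start: joints at [1.159, 0.313, 0.046, 1.304, 0, 1.431], TCP at [0.154, 0.554, 0.242] pointing down, gripper open.
Joint ranges: [-2.76, 2.76], [-0.86, 1.69], [-1.03, 1.26], [-2.2, 2.34], [-1.47, 1.5], [-3.14, 3.14]. Speed limits (rad/s): [2.57, 2.57, 3.14, 3.14, 3.14, 3.14].

### API

Orientations are given as a unit quaternion [w, x, y, z].
In Python, from workcell import env gives the robot as it stands.
- The arm moves only by the tool carry_out, never from a script. Its argument "moves" is one flat list of numbers, 7 for each row, row after row: the gripper command: -1 is shut, 1 is fully open, values between are in proportion, then the shift along the tool's x, y, z in m, then the turn, a rotation vector about the tool's x, y, z in degrees. A call has exactly 5 rows; each row shifts and turns the pose as measured when the row begins, along the tool's axes as they then stand; what a row does not reach is not made up. A row lasts 1/8 s, in which the tool goes at most 62.5 mm and 10.7 degrees, less where a joint would pass 70% of its speed; a pose out of reach is approached as far as the arm can. A call is refused whole if a number of a shift passes 0.0625 or a number of a turn 10.7, either way. A call with a gripper value outside its range is refused whole. The fingers move at their own pace and stop on an object; "squeeze" is the grip in N (left out, the last holds). Time passes only in rows, so rows that do not move let the fingers close, or fill a call up. It gives the time, the measured TCP pose, the force and the opening at its end, in the units of the state.
- env.get_state(): the state, without advancing time (a new reading comes with each control period).
- env.read_camera(name): name is "scene" or "top"; returns the picture (384x512x3 uint8, red, green, blue); there is no depth.
- env.calibration(name): a dict with "camera_matrix" (3x3 intrinsics, pixels), "rvec" (rotation vector, rad) and "tvec" (3), from world to camera coordinates, as OpenCV has them. Camera axes: x right, y down, z forward; pixel columns grow to the right and rows downward; lengths in m; the calibration is good to about 2 mm. A picture is of the moment at which its call begins. calibration takes no time and is no camera call.
- env.hand_in(): hands the job in, once; it reports no verdict.
The state is a dict: "clock": time; "joint_pos": joint angles; "qvel": joint speeds; "tau": joint torques, N m; "tcp_pos": TCP position; "orientation": TCP orientation; "wrist_force": force on the tool from outside, world axes, zero at the start; "ft_torque": the same for the moment, N m; "finger_gap": finger opening in m.
Only numpy, scipy, OpenCV 4.12 (cv2) and the standard library are available. Lean on these libraries where they do the work, as an engineer would, in place of code of your own. Each camera call takes 0.05 s, during which the arm holds its last target. There are 200 camera calls.

## Working session

There is one attempt and no reset: what is moved stays moved. The work goes in short steps, Python scripts to look and compute and a tool call to move; the robot and the scene stay as the last step left them, time stands still between calls to the robot, and variables do not carry over. Pictures are saved under pics/ and viewed, about 8 in all and at most 12, crops included, and the job is handed in when it is done.

Besides the shell and the picture viewer there is one more tool, called after "Emit:" by a JSON object that holds its "fn" and its "kwargs". carry_out: Moves the arm, as the interface text tells. Its arguments: {"type":"object","properties":{"moves":{"type":"array"},"squeeze":{"type":"number"}},"required":["moves"]}

```bash
mkdir -p pics; python3 - <<'E'
from workcell import env
import cv2
for n in("scene","top"):
    im=env.read_camera(n); cv2.imwrite(f"pics/{n}0.png",im[:,:,::-1])
    c=env.calibration(n); print(n,c)
s=env.get_state(); print(s, env.tip_reach)
a=cv2.imread("pics/scene0.png");b=cv2.imread("pics/top0.png")
E
```

```text
scene {'camera_matrix': array([[409.3965625 ,   0.        , 250.92600136],
       [  0.        , 409.3965625 , 190.28016793],
       [  0.        ,   0.        ,   1.        ]]), 'rvec': array([ 2.34619479,  1.22794303, -0.32070353]), 'tvec': array([-0.27643983, -0.36476951,  1.34464305])}
top {'camera_matrix': array([[350.61100799,   0.        , 247.47269839],
       [  0.        , 350.61100799, 193.25423764],
       [  0.        ,   0.        ,   1.        ]]), 'rvec': array([ 2.20702389, -2.00373962,  0.20889021]), 'tvec': array([-0.07259237,  0.56944407,  0.8759745 ])}
{'clock': 0.1, 'joint_pos': array([1.15942189e+00, 3.13910495e-01, 4.50545710e-02, 1.30361852e+00,
       7.91814373e-06, 1.43121081e+00]), 'qvel': array([-0.00047802,  0.0002352 ,  0.00313026,  0.00153114, -0.00179049,
        0.00098654]), 'tau': array([ 3.94384173e-03, -4.81724060e+01,  2.99246138e+01,  1.26741134e-02,
       -5.19278402e-06, -9.83311054e-06]), 'tcp_pos': array([0.1541737 , 0.55346459, 0.24149092]), 'orientation': array([ 4.06095118e-04,  7.96383776e-01,  6.04791020e-01, -7.34251758e-04]), 'wrist_force': array([-0.95950395,  1.20299831, -0.0645705 ]), 'ft_torque': array([ 0.00232492, -0.02425281,  0.02415814]), 'finger_gap': 0.08506699323699672} 0.011
```

View pics/scene0.png

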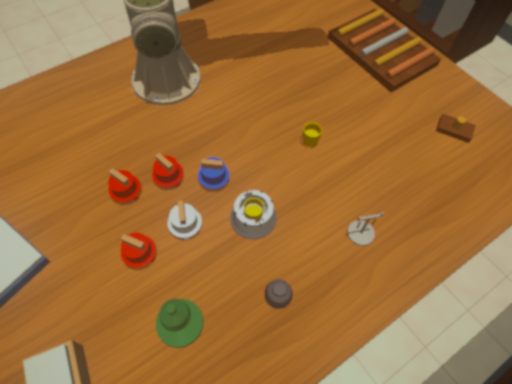

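View pics/top0.png

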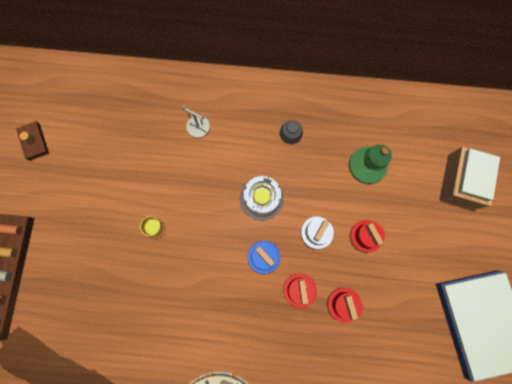

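The scene view (first) shows the canister at (254,212), yellow cup (312,133), white/silver lid (184,220), and blue and red look-alikes (213,173), (124,186), (167,171), (138,250). In the top view: canister (262,196), cup (152,227), silver lid (318,232), blue (264,257), reds (368,237), (300,290), (345,305), inkwell (291,132), key holder (198,126), lamp (370,163). I choose the silver lid and the loose cup at (152,227), and check both in a close crop.

```bash
cat > h.py <<'E'
import numpy as np, cv2
from workcell import env
def cam(n):
    c=env.calibration(n); R=cv2.Rodrigues(c["rvec"])[0]; return c["camera_matrix"],R,c["tvec"].ravel(),c["rvec"]
def w(n,u,v,z):
    K,R,t,_=cam(n); d=R.T@np.linalg.inv(K)@[u,v,1]; o=-R.T@t; return (o+d*(z-o[2])/d[2]).round(4)
def p(n,P):
    K,R,t,r=cam(n); return cv2.projectPoints(np.float64(P).reshape(-1,3),r,t,K,None)[0].reshape(-1,2)
def crop(a,u,v,h,s):
    return cv2.resize(a[v-h:v+h,u-h:u+h],None,fx=s,fy=s,interpolation=cv2.INTER_CUBIC)
E
python3 - <<'E'
from h import *
a=cv2.imread("pics/top0.png");b=cv2.imread("pics/scene0.png")
r1=np.hstack([crop(a,262,196,25,5),crop(a,318,232,25,5),crop(a,152,227,25,5)])
r2=np.hstack([crop(b,254,212,25,5),crop(b,184,220,25,5),crop(b,312,133,25,5)])
cv2.imwrite("pics/c1.png",np.vstack([r1,r2]))
print(w("top",262,193,.062),w("scene",253,209,.062))
print(w("top",318,231,.086),w("scene",183,211,.086),w("top",152,225,.056),w("scene",312,128,.056))
E
```

```text
[ 0.5776 -0.0559  0.062 ] [ 0.5811 -0.0628  0.062 ]
[ 0.4882 -0.2051  0.086 ] [ 0.4985 -0.2146  0.086 ] [0.4655 0.2241 0.056 ] [0.4597 0.2295 0.056 ]
```

View pics/c1.png

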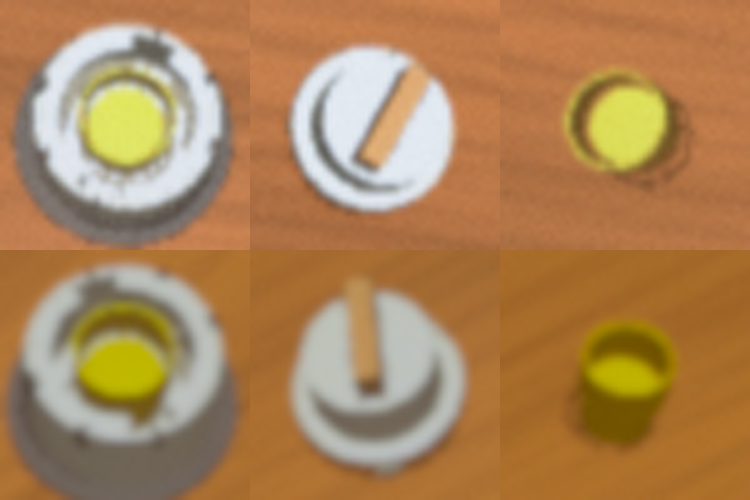

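```bash
cat >> h.py <<'E'
def avg(n,k=8): return np.mean([env.read_camera(n) for _ in range(k)],0).astype(np.uint8)[:,:,::-1].copy()
def rect(a,n,x,y,z,half,size):
    # ortho view: image up=+x, left=+y
    s=size/(2*half); P=[[x+half,y+half,z],[x+half,y-half,z],[x-half,y-half,z],[x-half,y+half,z]]
    H=cv2.getPerspectiveTransform(p(n,P).astype(np.float32),np.float32([[0,0],[size,0],[size,size],[0,size]]))
    return cv2.warpPerspective(a,H,(size,size),flags=cv2.INTER_CUBIC)
def tick(o,half):
    s=o.shape[0]
    for k in range(-60,61,10):
        q=int(s/2+k/1000*s/2/half)
        if 0<=q<s:
            l=10 if k else 18
            o[:l,q]=(0,0,255);o[q,:l]=(0,0,255);o[-l:,q]=(0,0,255);o[q,-l:]=(0,0,255)
    return o
E
python3 - <<'E'
from h import *
T=avg("top");S=avg("scene");cv2.imwrite("pics/T.png",T);cv2.imwrite("pics/S.png",S)
rows=[]
for n,a in(("top",T),("scene",S)):
    o=[tick(rect(a,n,*c,.06,266),.06) for c in((.579,-.059,.062),(.493,-.21,.086),(.463,.226,.056))]
    rows.append(np.hstack(o))
cv2.imwrite("pics/r1.png",np.vstack(rows))
E
```

```text
(no output)
```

View pics/r1.png

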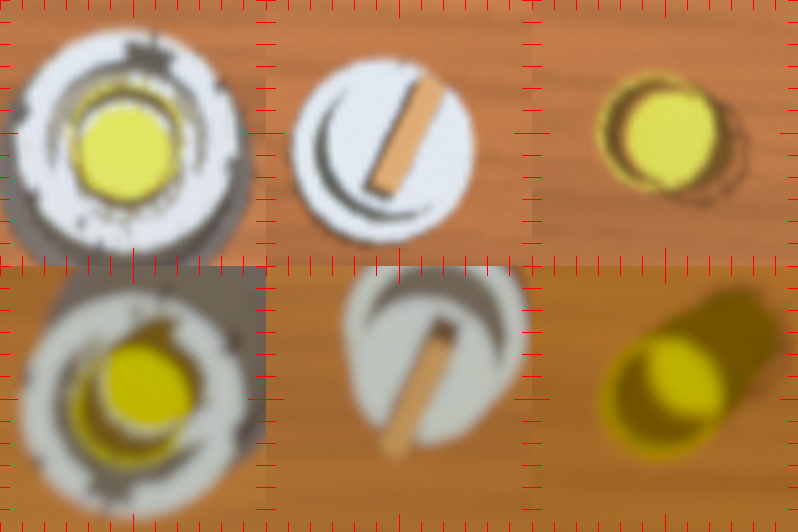

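The rectified views show, for the canister, gaps at about 15° clockwise of +x, double strokes at about 58° and 237°, and triple strokes at about 100° and 285°, so this fits the description. The silver lid's bar lies at about 25° clockwise of +x, and the cup stands upright. Next I fit these numerically.

```bash
python3 - <<'E'
from h import *
from scipy.optimize import least_squares
A={"top":cv2.imread("pics/T.png"),"scene":cv2.imread("pics/S.png")}
half=.06;N=600;s=N/2/half
def toW(c,q): return (c[0]+half-q[1]/s, c[1]+half-q[0]/s)
def big(m):
    k=max(cv2.findContours(m,cv2.RETR_EXTERNAL,cv2.CHAIN_APPROX_NONE)[0],key=cv2.contourArea);return k
for n,a in A.items():
    # canister rim
    c=(.576,-.0575);r=rect(a,n,*c,.062,half,N);g=r.min(2)
    # radial outer edge: last crossing of strongest gradient between r 44..56mm
    th=np.radians(np.arange(0,360,2));rr=np.arange(43,56,.25)/1000
    X=(N/2+s*rr[None]*np.sin(th)[:,None]).astype(np.float32);Y=(N/2-s*rr[None]*np.cos(th)[:,None]).astype(np.float32)
    v=cv2.remap(cv2.GaussianBlur(g,(0,0),4),X,Y,cv2.INTER_LINEAR).astype(float)
    e=rr[np.argmin(np.diff(v,axis=1),axis=1)]
    P=np.c_[c[0]+e*np.cos(th),c[1]-e*np.sin(th)]
    f=least_squares(lambda q:np.hypot(P[:,0]-q[0],P[:,1]-q[1])-q[2],[*c,.05],loss="soft_l1",f_scale=.001).x
    print(n,"rim",f.round(4))
    r=rect(a,n,f[0],f[1],.062,half,N).min(2)
    for R in (.040,.046):
        th=np.radians(np.arange(0,360,6));pr=cv2.remap(r,(N/2+s*R*np.sin(th)).astype(np.float32)[None],(N/2-s*R*np.cos(th)).astype(np.float32)[None],cv2.INTER_LINEAR)[0]
        print(R,' '.join(f"{int(d)}:{k}" for d,k in zip(range(0,360,6),pr)))
    c=(.493,-.21);r=rect(a,n,*c,.086,half,N);h=cv2.cvtColor(r,cv2.COLOR_BGR2HSV)
    # bar: saturated orange inside white: use saturation
    m=((h[...,1]>70)&(h[...,2]>(150 if n=="top" else 120))).astype(np.uint8)
    # keep components
    d=big(((h[...,1]<70)).astype(np.uint8));hull=cv2.convexHull(d);mm=np.zeros_like(m);cv2.fillConvexPoly(mm,hull,1)
    m=cv2.morphologyEx(m*mm,cv2.MORPH_OPEN,np.ones((15,15)));k=big(m);R=cv2.minAreaRect(k)
    print(n,"bar",toW(c,R[0]),np.array(R[1])/s,R[2]); print([np.round(toW(c,q),4) for q in cv2.boxPoints(R)])
    # flange
    r=rect(a,n,*c,.020,half,N);h=cv2.cvtColor(r,cv2.COLOR_BGR2HSV)
    k=big((h[...,1]<70).astype(np.uint8));o,rad=cv2.minEnclosingCircle(k);print("flange",toW(c,o),rad/s)
    c=(.463,.226);r=rect(a,n,*c,.056,half,N);h=cv2.cvtColor(r,cv2.COLOR_BGR2HSV)
    m=(h[...,0]>21).astype(np.uint8)*(h[...,1]>130).astype(np.uint8);k=big(cv2.morphologyEx(m,cv2.MORPH_CLOSE,np.ones((25,25))));E=cv2.fitEllipse(k);print("cup",toW(c,E[0]),np.array(E[1])/s)
E
```

```text
top rim [ 0.5755 -0.056   0.0495]
0.04 0:146 6:89 12:90 18:85 24:91 30:162 36:217 42:221 48:219 54:216 60:222 66:223 72:223 78:219 84:220 90:221 96:223 102:225 108:222 114:223 120:224 126:224 132:224 138:223 144:223 150:224 156:220 162:223 168:224 174:221 180:197 186:215 192:218 198:220 204:212 210:189 216:221 222:224 228:224 234:224 240:224 246:223 252:222 258:221 264:221 270:221 276:222 282:224 288:223 294:222 300:221 306:223 312:221 318:219 324:220 330:222 336:220 342:219 348:219 354:215
0.046 0:195 6:186 12:174 18:169 24:190 30:201 36:222 42:224 48:224 54:214 60:179 66:213 72:222 78:217 84:217 90:220 96:212 102:178 108:194 114:218 120:220 126:216 132:218 138:221 144:218 150:214 156:220 162:217 168:221 174:217 180:214 186:211 192:205 198:207 204:210 210:202 216:221 222:219 228:222 234:210 240:176 246:211 252:222 258:221 264:217 270:218 276:220 282:179 288:174 294:218 300:222 306:220 312:225 318:224 324:224 330:225 336:224 342:225 348:224 354:223
top bar (0.4930401977539062, -0.213802978515625) [0.01344769 0.05708396] 25.267311096191406
[array([ 0.4701, -0.1955], dtype=float32), ar
[... 928 characters left out ...]
:180 138:182 144:182 150:178 156:180 162:177 168:175 174:177 180:161 186:150 192:130 198:139 204:153 210:165 216:178 222:180 228:180 234:171 240:161 246:174 252:181 258:180 264:179 270:177 276:175 282:163 288:165 294:176 300:178 306:179 312:180 318:182 324:183 330:182 336:180 342:182 348:183 354:182
scene bar (0.4998142944335937, -0.219730712890625) [0.01436711 0.0493149 ] 23.32269859313965
[array([ 0.48  , -0.2034], dtype=float32), array([ 0.5253, -0.2229], dtype=float32), array([ 0.5196, -0.2361], dtype=float32), array([ 0.4743, -0.2166], dtype=float32)]
flange (0.48848771972656246, -0.2180856018066406) 0.052442041015625
cup (0.4711405456542969, 0.21889328613281253) [0.05128895 0.08734962]
```

```bash
cat >> h.py <<'E'
from scipy.spatial.transform import Rotation as Ro
def go(P,yaw,n=1):
    s=env.get_state();q=s["orientation"];R=Ro.from_quat(np.r_[q[1:],q[0]])
    y=np.radians(yaw);x=np.array([np.cos(y),np.sin(y),0]);z=np.array([0,0,-1.]);T=Ro.from_matrix(np.c_[x,np.cross(z,x),z])
    d=R.inv().apply(np.array(P)-s["tcp_pos"]);r=(R.inv()*T).as_rotvec(degrees=True)
    print("clk",s["clock"],"tcp",s["tcp_pos"].round(4),"yaw",np.degrees(np.arctan2(*R.as_matrix()[1::-1,0])).round(2),"F",s["wrist_force"].round(2),"gap",round(s["finger_gap"],4))
    print(f"to go /{n}:",(d/n).round(4),(r/n).round(2))
E
python3 -c "
from h import *
go((.4625,.229,.14),74.4,8)"
```

```text
clk 0.9 tcp [0.1544 0.5539 0.2423] yaw 74.43 F [0.4  0.06 0.95] gap 0.0853
to go /8: [-0.0288  0.048   0.0128] [-0. -0.  0.]
```

Emit:
{"fn": "carry_out", "kwargs": {"moves": [1, -0.0288, 0.048, 0.0128, 0, 0, 0, 1, -0.0288, 0.048, 0.0128, 0, 0, 0, 1, -0.0288, 0.048, 0.0128, 0, 0, 0, 1, -0.0288, 0.048, 0.0128, 0, 0, 0, 1, -0.0288, 0.048, 0.0128, 0, 0, 0], "squeeze": 30}}

```text
clock: 1.52
tcp_pos: [0.3511, 0.3504, 0.1778]
orientation: [-0.001, 0.794, 0.609, 0.003]
wrist_force: [0.4, -0.7, 0.4]
finger_gap: 0.0855
```

```bash
python3 -c "
from h import *
go((.4625,.229,.14),74.4,4)"
```

```text
clk 1.525 tcp [0.3511 0.3504 0.1778] yaw 74.97 F [ 0.35 -0.69  0.44] gap 0.0855
to go /4: [-0.0222  0.0347  0.0094] [ 0.04 -0.09  0.14]
```

Emit:
{"fn": "carry_out", "kwargs": {"moves": [1, -0.0222, 0.0347, 0.0094, 0, 0, 0.14, 1, -0.0222, 0.0347, 0.0094, 0, 0, 0.14, 1, -0.0222, 0.0347, 0.0094, 0, 0, 0.14, 1, -0.0222, 0.0347, 0.0094, 0, 0, 0.14, 1, 0, 0, 0, 0, 0, 0]}}

```text
clock: 2.15
tcp_pos: [0.4676, 0.2209, 0.1386]
orientation: [-0.001, 0.799, 0.602, 0.004]
wrist_force: [-0.6, 0.3, -0.0]
finger_gap: 0.0856
```

```bash
python3 - <<'E'
from h import *
go((.4625,.229,.042),74.4,4)
t=env.read_camera("top")[:,:,::-1];s=env.read_camera("scene")[:,:,::-1]
cv2.imwrite("pics/a.png",np.hstack([crop(t,152,225,40,5),crop(s,312,110,40,5)]))
P=env.get_state()["tcp_pos"]
print(p("top",[P,[.4625,.229,.056]]),p("scene",[P,[.4625,.229,.056]]))
E
```

```text
clk 2.15 tcp [0.4676 0.2209 0.1386] yaw 74.02 F [-0.61  0.27 -0.04] gap 0.0856
to go /4: [ 0.0014 -0.0019  0.0242] [ 0.06 -0.11 -0.1 ]
[[143.40711917 220.72081307]
 [149.97654604 225.9502976 ]] [[315.80754252 110.94605061]
 [312.46548516 128.71279675]]
```

View pics/a.png

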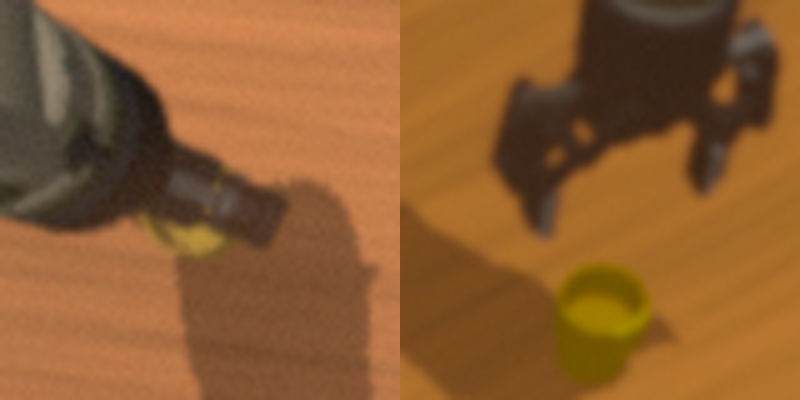

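The crops show open fingers above the cup, with fingertips at scene pixels (301,116) and (333,107), straddling the cup at (312,128). Descending.

Emit:
{"fn": "carry_out", "kwargs": {"moves": [1, 0.003, -0.004, 0.024, 0, 0, 0, 1, 0.002, -0.003, 0.024, 0, 0, 0, 1, 0, 0, 0.024, 0, 0, 0, 1, 0, 0, 0.024, 0, 0, 0, 1, 0, 0, 0, 0, 0, 0]}}

```text
clock: 2.88
tcp_pos: [0.4584, 0.236, 0.0438]
orientation: [-0.001, 0.795, 0.607, 0.006]
wrist_force: [-0.6, -0.4, 0.4]
finger_gap: 0.0858
```

```bash
python3 -c "
from h import *
go((.4625,.229,.042),74.4,1)"
```

```text
clk 2.875 tcp [0.4584 0.236  0.0438] yaw 74.7 F [-0.62 -0.41  0.36] gap 0.0858
to go /1: [-0.0057  0.0058  0.0018] [ 0.33 -0.65  0.3 ]
```

Emit:
{"fn": "carry_out", "kwargs": {"moves": [1, -0.004, 0.005, 0.002, 0.3, -0.6, 0, 1, -0.001, 0.001, 0, 0, 0, 0, 1, 0, 0, 0, 0, 0, 0, 0, 0, 0, 0, 0, 0, 0, 0, 0, 0, 0, 0, 0, 0]}}

```text
clock: 3.5
tcp_pos: [0.4652, 0.2309, 0.0456]
orientation: [0.001, 0.794, 0.607, 0.003]
wrist_force: [-3.6, -1.1, 21.2]
finger_gap: 0.0522
```

```bash
python3 -c "
from h import *
go((.4625,.229,.042),74.4,1)"
```

```text
clk 3.5 tcp [0.4652 0.2309 0.0456] yaw 74.79 F [-3.63 -1.11 21.22] gap 0.0522
to go /1: [-0.0026 -0.0022  0.0036] [ 0.3  -0.19  0.39]
```

Emit:
{"fn": "carry_out", "kwargs": {"moves": [-1, 0, 0, 0, 0, 0, 0, -1, 0, 0, 0, 0, 0, 0, -1, 0, 0, -0.01, 0, 0, 0, -1, 0, 0, -0.02, 0, 0, 0, -1, 0, 0, 0, 0, 0, 0]}}

```text
clock: 4.12
tcp_pos: [0.4648, 0.2307, 0.077]
orientation: [0.001, 0.794, 0.607, 0.003]
wrist_force: [0.3, -0.6, -1.3]
finger_gap: 0.0518
```

```bash
python3 - <<'E'
from h import *
go((.5757,-.0572,.14),75,6)
t=env.read_camera("top")[:,:,::-1];s=env.read_camera("scene")[:,:,::-1]
cv2.imwrite("pics/b.png",np.hstack([crop(t,152,225,40,5),crop(s,312,110,40,5)]))
E
```

```text
clk 4.125 tcp [0.4648 0.2307 0.077 ] yaw 74.78 F [ 0.32 -0.6  -1.33] gap 0.0518
to go /6: [-0.0414  0.0305 -0.0105] [ 0.04 -0.03 -0.04]
```

View pics/b.png

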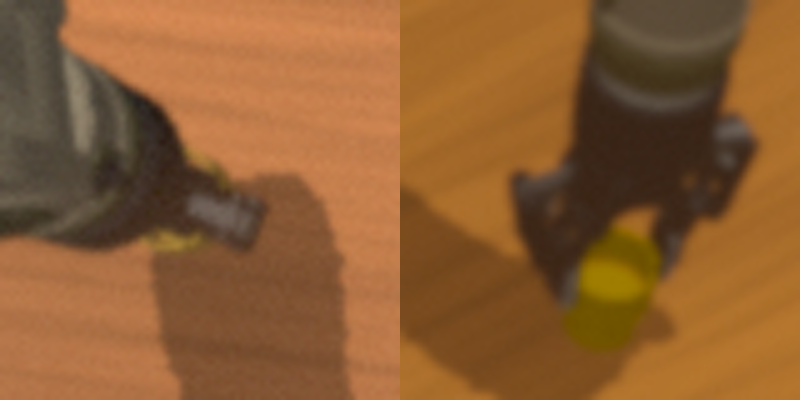

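The cup is held and lifted: in the scene view it hangs between both fingers, looking upright. Moving over the canister.

Emit:
{"fn": "carry_out", "kwargs": {"moves": [-1, 0, 0, -0.06, 0, 0, 0, -1, -0.0414, 0.0305, 0, 0, 0, 0, -1, -0.0414, 0.0305, 0, 0, 0, 0, -1, -0.0414, 0.0305, 0, 0, 0, 0, -1, -0.0414, 0.0305, 0, 0, 0, 0]}}

```text
clock: 4.85
tcp_pos: [0.5371, 0.0367, 0.1331]
orientation: [-0.001, 0.792, 0.611, -0.001]
wrist_force: [0.7, 0.8, -0.2]
finger_gap: 0.052
```

```bash
python3 - <<'E'
from h import *
go((.5757,-.0572,.14),75,3)
E
```

```text
clk 4.85 tcp [0.5371 0.0367 0.1331] yaw 75.31 F [ 0.7   0.77 -0.19] gap 0.052
to go /3: [-0.027   0.0204 -0.0023] [-0.05  0.01  0.1 ]
```

Emit:
{"fn": "carry_out", "kwargs": {"moves": [-1, -0.025, 0.019, -0.004, 0, 0, 0, -1, -0.025, 0.019, -0.002, 0, 0, 0, -1, -0.01, 0.007, 0, 0, 0, 0, -1, -0.002, 0, 0, 0, 0, 0, -1, 0, 0, 0, 0, 0, 0]}}

```text
clock: 5.48
tcp_pos: [0.5638, -0.0393, 0.1347]
orientation: [-0.003, 0.793, 0.609, -0.003]
wrist_force: [-0.0, 0.9, -0.2]
finger_gap: 0.0518
```

```bash
python3 - <<'E'
from h import *
go((.5757,-.0572,.13),75,1)
T=avg("top",4);S=avg("scene",4);cv2.imwrite("pics/T2.png",T);cv2.imwrite("pics/S2.png",S)
P=env.get_state()["tcp_pos"];c=P+[0,0,.0105]
# predicted outlines: cup rim circle at tcp xy, cup bottom circle, canister mouth circle
def circ(n,im,C,r,col):
    a=np.linspace(0,6.3,80);Q=np.c_[C[0]+r*np.cos(a),C[1]+r*np.sin(a),0*a+C[2]]
    cv2.polylines(im,[np.round(4*p(n,Q)*16).astype(np.int32)],True,col,1,cv2.LINE_AA,4)
out=[]
for n,a in(("top",T),("scene",S)):
    b=cv2.resize(a,None,fx=4,fy=4,interpolation=cv2.INTER_CUBIC)
    circ(n,b,c,.0265,(255,0,0));circ(n,b,c-[0,0,.056],.0215,(255,0,255));circ(n,b,(.5757,-.0572,.062),.05,(0,0,255))
    u,v=(p(n,P)[0]*4).astype(int);out.append(b[v-200:v+250,u-190:u+190])
cv2.imwrite("pics/c.png",np.hstack(out))
E
```

```text
clk 5.475 tcp [ 0.5638 -0.0393  0.1347] yaw 75.01 F [-0.05  0.86 -0.21] gap 0.0518
to go /1: [-0.0142  0.0162  0.0046] [-0.52  0.03  0.01]
```

View pics/c.png

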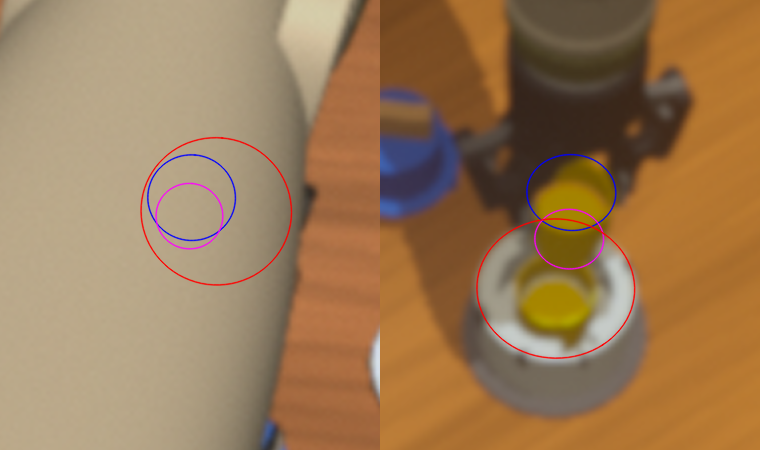

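The top view is blocked by the arm. In the scene view the predicted cup-foot and canister outlines coincide with the image to about a pixel, so I align and lower.

Emit:
{"fn": "carry_out", "kwargs": {"moves": [-1, -0.012, 0.014, 0, -0.4, 0, 0, -1, -0.002, 0.0025, 0, 0, 0, 0, -1, 0, 0, 0, 0, 0, 0, -1, 0, 0, 0, 0, 0, 0, -1, 0, 0, 0, 0, 0, 0]}}

```text
clock: 6.5
tcp_pos: [0.578, -0.0591, 0.1353]
orientation: [0.0, 0.793, 0.609, -0.0]
wrist_force: [0.0, 0.3, 0.0]
finger_gap: 0.0517
```

```bash
python3 -c "
from h import *
go((.5767,-.0575,.116),75,1)"
```

```text
clk 6.5 tcp [ 0.578  -0.0591  0.1353] yaw 74.99 F [0.02 0.28 0.02] gap 0.0517
to go /1: [ 0.0013 -0.0017  0.0193] [ 0.02  0.05 -0.01]
```

Emit:
{"fn": "carry_out", "kwargs": {"moves": [-1, 0.001, -0.0015, 0.008, 0, 0, 0, -1, 0, 0, 0.01, 0, 0, 0, -1, 0, 0, 0.008, 0, 0, 0, -1, 0, 0, 0.004, 0, 0, 0, -1, 0, 0, 0, 0, 0, 0]}}

```text
clock: 7.12
tcp_pos: [0.5758, -0.0571, 0.1023]
orientation: [-0.0, 0.793, 0.609, -0.001]
wrist_force: [-0.8, -0.0, -0.6]
finger_gap: 0.0518
```

```bash
python3 -c "
from h import *
go((.5767,-.0575,.0836),75,1)"
```

```text
clk 7.125 tcp [ 0.5758 -0.0571  0.1023] yaw 75.03 F [-0.84 -0.02 -0.56] gap 0.0518
to go /1: [-0.0002  0.001   0.0186] [-0.09  0.05  0.03]
```

Emit:
{"fn": "carry_out", "kwargs": {"moves": [-1, 0, 0, 0.005, 0, 0, 0, -1, 0, 0, 0.005, 0, 0, 0, -1, 0, 0, 0.004, 0, 0, 0, -1, 0, 0, 0.002, 0, 0, 0, -1, 0, 0, 0.0, 0, 0, 0]}}

```text
clock: 7.75
tcp_pos: [0.5762, -0.0572, 0.0856]
orientation: [0.0, 0.793, 0.609, -0.0]
wrist_force: [-0.2, 0.2, 0.3]
finger_gap: 0.0522
```

```bash
python3 -c "
from h import *
go((.5767,-.0575,.0836),75,1)"
```

```text
clk 7.75 tcp [ 0.5762 -0.0572  0.0856] yaw 75.02 F [-0.22  0.23  0.33] gap 0.0522
to go /1: [-0.0001  0.0006  0.002 ] [-0.03  0.04  0.02]
```

Emit:
{"fn": "carry_out", "kwargs": {"moves": [-1, 0, 0, 0.0015, 0, 0, 0, -1, 0, 0, 0.0005, 0, 0, 0, 0.3, 0, 0, 0, 0, 0, 0, 1, 0, 0, 0, 0, 0, 0, 1, 0, 0, 0, 0, 0, 0]}}

```text
clock: 8.38
tcp_pos: [0.5768, -0.0574, 0.0843]
orientation: [0.001, 0.793, 0.609, -0.0]
wrist_force: [1.4, -0.2, 0.1]
finger_gap: 0.0852
```

Emit:
{"fn": "carry_out", "kwargs": {"moves": [1, 0, 0, 0, 0, 0, 0, 1, 0, 0, 0, 0, 0, 0, 1, 0, 0, -0.01, 0, 0, 0, 1, 0, 0, -0.04, 0, 0, 0, 1, 0, 0, -0.05, 0, 0, 0]}}

```text
clock: 9.0
tcp_pos: [0.5738, -0.0566, 0.1834]
orientation: [-0.003, 0.793, 0.609, -0.003]
wrist_force: [1.2, -0.6, -0.2]
finger_gap: 0.0854
```

```bash
python3 -c "
from h import *
go((.4935,-.2145,.22),65,4)"
```

```text
clk 9.0 tcp [ 0.5738 -0.0566  0.1834] yaw 75.02 F [ 1.22 -0.58 -0.21] gap 0.0854
to go /4: [-0.0433 -0.0093 -0.009 ] [-0.11  0.02  2.5 ]
```

Emit:
{"fn": "carry_out", "kwargs": {"moves": [1, -0.0433, -0.0093, 0, 0, 0, 2.5, 1, -0.0433, -0.0093, 0, 0, 0, 2.5, 1, -0.0433, -0.0093, 0, 0, 0, 2.5, 1, -0.025, -0.0093, 0, 0, 0, 1.5, 1, 0, 0, 0, 0, 0, 0]}}

```text
clock: 9.62
tcp_pos: [0.4925, -0.1963, 0.1935]
orientation: [0.004, 0.839, 0.544, 0.002]
wrist_force: [-0.9, 0.3, 1.0]
finger_gap: 0.0852
```

```bash
python3 - <<'E'
from h import *
go((.4935,-.2145,.2),65,1)
T=avg("top",4);S=avg("scene",4);cv2.imwrite("pics/T3.png",T);cv2.imwrite("pics/S3.png",S)
a=[tick(rect(i,n,.5757,-.0572,.094,.06,300),.06) for n,i in(("top",T),("scene",S))]
cv2.imwrite("pics/d.png",np.hstack(a+[cv2.resize(crop(S,184,200,45,6),(300,300))][:0]+[crop(S,185,195,30,5)]))
E
```

```text
clk 9.625 tcp [ 0.4925 -0.1963  0.1935] yaw 65.86 F [-0.89  0.32  1.01] gap 0.0852
to go /1: [-0.0162  0.0084 -0.0064] [0.48 0.09 0.86]
```

View pics/d.png

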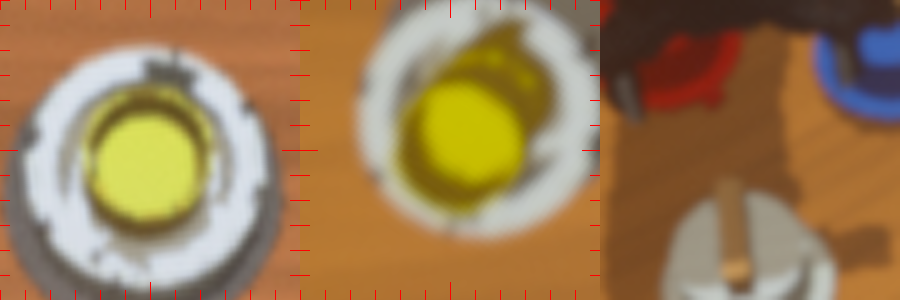

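The cup is nested, its rim centred over the canister at 94 mm height in both rectified views. The lid is untouched, its bar at scene pixel (184,204). Now I align above the bar.

```bash
python3 -c "
from h import *
go((.4945,-.2155,.12),65.2,1)"
```

```text
clk 10.025 tcp [ 0.4937 -0.1943  0.1925] yaw 66.12 F [ 0.73 -0.04  0.07] gap 0.0858
to go /1: [-0.019   0.0088  0.0726] [0.42 0.07 0.92]
```

Emit:
{"fn": "carry_out", "kwargs": {"moves": [1, -0.016, 0.0075, 0.02, 0.4, 0, 0.9, 1, -0.003, 0.001, 0.025, 0, 0, 0, 1, 0, 0, 0.02, 0, 0, 0, 1, 0, 0, 0, 0, 0, 0, 1, 0, 0, 0, 0, 0, 0], "squeeze": 90}}

```text
clock: 10.65
tcp_pos: [0.4941, -0.2181, 0.1213]
orientation: [-0.001, 0.843, 0.538, -0.002]
wrist_force: [-0.5, -0.5, 0.5]
finger_gap: 0.0853
```

```bash
python3 -c "
from h import *
go((.4945,-.2155,.077),65.2,1)"
```

```text
clk 10.65 tcp [ 0.4941 -0.2181  0.1213] yaw 65.13 F [-0.47 -0.55  0.52] gap 0.0853
to go /1: [ 0.0026 -0.0006  0.0443] [-0.16  0.11 -0.07]
```

Emit:
{"fn": "carry_out", "kwargs": {"moves": [1, 0.0025, 0, 0.018, 0, 0, 0, 1, 0, 0, 0.018, 0, 0, 0, 1, 0, 0, 0.007, 0, 0, 0, 1, 0, 0, 0, 0, 0, 0, 1, 0, 0, 0, 0, 0, 0], "squeeze": 30}}

```text
clock: 11.28
tcp_pos: [0.4978, -0.2183, 0.0809]
orientation: [0.002, 0.843, 0.538, -0.0]
wrist_force: [-0.5, 0.1, -1.1]
finger_gap: 0.0852
```

```bash
python3 -c "
from h import *
go((.4945,-.2155,.077),65.2,1)"
```

```text
clk 11.275 tcp [ 0.4978 -0.2183  0.0809] yaw 65.09 F [-0.5   0.14 -1.14] gap 0.0852
to go /1: [ 0.0011 -0.0042  0.0039] [ 0.22  0.18 -0.11]
```

Emit:
{"fn": "carry_out", "kwargs": {"moves": [1, 0.001, -0.003, 0.004, 0.2, 0.2, 0, 1, 0, 0, 0, 0, 0, 0, -1, 0, 0, 0, 0, 0, 0, -1, 0, 0, 0, 0, 0, 0, -1, 0, 0, 0, 0, 0, 0]}}

```text
clock: 11.9
tcp_pos: [0.4962, -0.2165, 0.0781]
orientation: [0.001, 0.843, 0.538, 0.001]
wrist_force: [0.6, -0.1, 1.5]
finger_gap: 0.0323
```

Emit:
{"fn": "carry_out", "kwargs": {"moves": [-1, 0, 0, 0, 0, 0, 0, -1, 0, 0, 0, 0, 0, 0, -1, 0, 0, 0, 0, 0, 0, -1, 0, 0, 0, 0, 0, 0, -1, 0, 0, 0, 0, 0, 0], "squeeze": 90}}

```text
clock: 12.52
tcp_pos: [0.4963, -0.2167, 0.0784]
orientation: [0.001, 0.843, 0.538, 0.001]
wrist_force: [-0.7, -0.3, 0.7]
finger_gap: 0.012
```

```bash
python3 -c "
from h import *
go((.4945,-.2155,.077),65.2,1)"
```

```text
clk 12.525 tcp [ 0.4963 -0.2167  0.0784] yaw 65.09 F [-0.7  -0.32  0.74] gap 0.012
to go /1: [ 0.0003 -0.0022  0.0014] [ 0.18  0.   -0.11]
```

Emit:
{"fn": "carry_out", "kwargs": {"moves": [-1, 0, 0, -0.01, 0, 0, 0, -1, 0, 0, -0.03, 0, 0, 0, -1, 0, 0, -0.04, 0, 0, 0, -1, 0, 0, -0.03, 0, 0, 0, -1, 0, 0, 0, 0, 0, 0]}}

```text
clock: 13.15
tcp_pos: [0.4947, -0.2155, 0.1915]
orientation: [-0.001, 0.843, 0.538, 0.0]
wrist_force: [0.0, 0.3, -0.6]
finger_gap: 0.0119
```

```bash
python3 -c "
from h import *
go((.5767,-.0575,.205),75,5)"
```

```text
clk 13.15 tcp [ 0.4947 -0.2155  0.1915] yaw 65.11 F [ 0.02  0.34 -0.61] gap 0.0119
to go /5: [ 0.0356  0.0016 -0.0027] [-0.01 -0.01 -1.98]
```

Emit:
{"fn": "carry_out", "kwargs": {"moves": [-1, 0.0356, 0.0016, -0.004, 0, 0, -2, -1, 0.0356, 0.0016, -0.004, 0, 0, -2, -1, 0.0356, 0.0016, -0.004, 0, 0, -2, -1, 0.03, 0.0016, 0, 0, 0, -2, -1, 0, 0, 0, 0, 0, 0]}}

```text
clock: 13.78
tcp_pos: [0.5504, -0.0872, 0.1972]
orientation: [-0.004, 0.803, 0.596, -0.002]
wrist_force: [0.2, -0.3, -2.0]
finger_gap: 0.0119
```

```bash
python3 -c "
from h import *
go((.5767,-.0575,.205),75,1)"
```

```text
clk 13.775 tcp [ 0.5504 -0.0872  0.1972] yaw 73.23 F [ 0.23 -0.32 -1.99] gap 0.0119
to go /1: [ 0.036   0.0165 -0.0079] [-0.56 -0.09 -1.77]
```

Emit:
{"fn": "carry_out", "kwargs": {"moves": [-1, 0.02, 0.011, -0.004, -0.5, 0, -1.2, -1, 0.012, 0.004, -0.002, 0, 0, -0.4, -1, 0, 0, 0, 0, 0, 0, -1, 0, 0, 0, 0, 0, 0, -1, 0, 0, 0, 0, 0, 0]}}

```text
clock: 14.4
tcp_pos: [0.571, -0.062, 0.1992]
orientation: [-0.003, 0.795, 0.606, -0.003]
wrist_force: [-0.0, -0.1, -1.5]
finger_gap: 0.0116
```

```bash
python3 - <<'E'
from h import *
go((.5767,-.0575,.205),75,1)
T=avg("top",2);S=avg("scene",8);cv2.imwrite("pics/S4.png",S)
st=env.get_state();P=st["tcp_pos"];u=P-[0,0,.0784]  # lid underside centre if grasped centred
b=cv2.resize(S,None,fx=6,fy=6,interpolation=cv2.INTER_CUBIC)
def circ(C,r,col):
    a=np.linspace(0,6.3,80);Q=np.c_[C[0]+r*np.cos(a),C[1]+r*np.sin(a),0*a+C[2]]
    cv2.polylines(b,[np.round((6*p("scene",Q)+2.5)*16).astype(np.int32)],True,col,1,cv2.LINE_AA,4)
circ(u+[0,0,.018],.044,(255,0,0));circ((.5757,-.0572,.062),.05,(0,0,255));circ((.5757,-.0572,.094),.0265,(0,255,0))
y=np.radians(75-90);d=np.array([np.cos(y),np.sin(y),0])
for C in(u+[0,0,.086],):
    L=np.round(6*p("scene",[C-.028*d,C+.028*d])).astype(int);cv2.line(b,L[0],L[1],(255,0,255),1)
for s in(-1,1):
    L=np.round(6*p("scene",[u+s*.034*d,u+s*.042*d])).astype(int);cv2.line(b,L[0],L[1],(255,0,255),1)
U,V=(p("scene",P)[0]*6).astype(int);cv2.imwrite("pics/e.png",b[V-150:V+430,U-300:U+300])
E
```

```text
clk 14.4 tcp [ 0.571  -0.062   0.1992] yaw 74.67 F [-0.02 -0.07 -1.47] gap 0.0116
to go /1: [ 0.0059  0.0042 -0.0058] [-0.49  0.03 -0.33]
```

View pics/e.png

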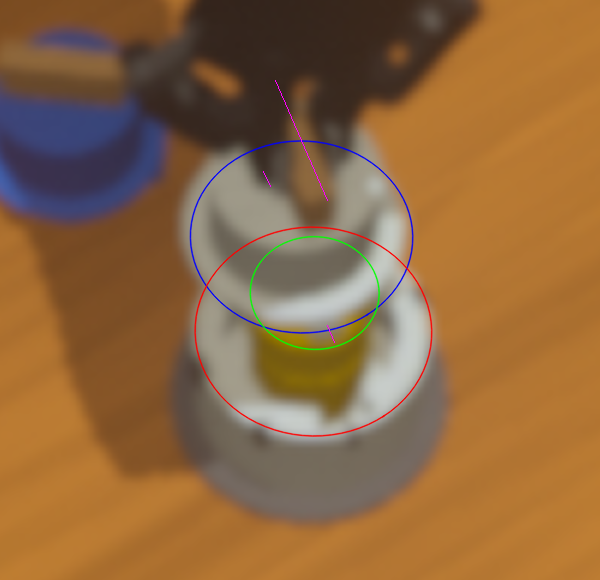

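Scene view: the lid is held upright, and its flange appears about 1.5 px up-left of the prediction, though the arm was still settling. I settle it first and measure again.

```bash
python3 -c "
from h import *
go((.5767,-.0575,.19),75,1)"
```

```text
clk 14.9 tcp [ 0.5715 -0.0615  0.1994] yaw 74.73 F [ 0.48  0.1  -2.09] gap 0.0116
to go /1: [0.0052 0.0041 0.0094] [-0.45  0.02 -0.27]
```

Emit:
{"fn": "carry_out", "kwargs": {"moves": [-1, 0.004, 0.003, 0.007, -0.4, 0, -0.2, -1, 0.001, 0.001, 0.001, 0, 0, 0, -1, 0, 0, 0, 0, 0, 0, -1, 0, 0, 0, 0, 0, 0, -1, 0, 0, 0, 0, 0, 0]}}

```text
clock: 15.52
tcp_pos: [0.5769, -0.0571, 0.1905]
orientation: [-0.0, 0.794, 0.609, -0.0]
wrist_force: [0.1, 0.4, -1.2]
finger_gap: 0.012
```

```bash
python3 - <<'E'
from h import *
go((.5767,-.0575,.19),75,1)
S=avg("scene",10);cv2.imwrite("pics/S5.png",S)
st=env.get_state();P=st["tcp_pos"];u=P-[0,0,.0784]
k=8;b=cv2.resize(S,None,fx=k,fy=k,interpolation=cv2.INTER_CUBIC)
def poly(Q,col,c=True): cv2.polylines(b,[np.round((k*(p("scene",Q)+.5)-.5)*16).astype(np.int32)],c,col,1,cv2.LINE_AA,4)
def circ(C,r,col):
    a=np.linspace(0,6.28,40);poly(np.c_[C[0]+r*np.cos(a),C[1]+r*np.sin(a),0*a+C[2]],col)
circ(u+[0,0,.018],.044,(255,0,0));circ(u+[0,0,.021],.044,(255,255,0));circ((.5757,-.0572,.062),.05,(0,0,255))
for yaw,col in((-15,(255,0,255)),(-22,(0,255,0))):
    y=np.radians(yaw);d=np.array([np.cos(y),np.sin(y),0]);e=np.array([-d[1],d[0],0]);C=u+[0,0,.086]
    poly([C+.028*d+.007*e,C+.028*d-.007*e,C-.028*d-.007*e,C-.028*d+.007*e],col)
U,V=(p("scene",P)[0]*k).astype(int);cv2.imwrite("pics/f.png",b[V-130:V+470,U-330:U+330])
E
```

```text
clk 15.525 tcp [ 0.5769 -0.0571  0.1905] yaw 74.97 F [ 0.11  0.4  -1.22] gap 0.012
to go /1: [-0.0004 -0.0001  0.0005] [-0.05  0.02 -0.03]
```

View pics/f.png

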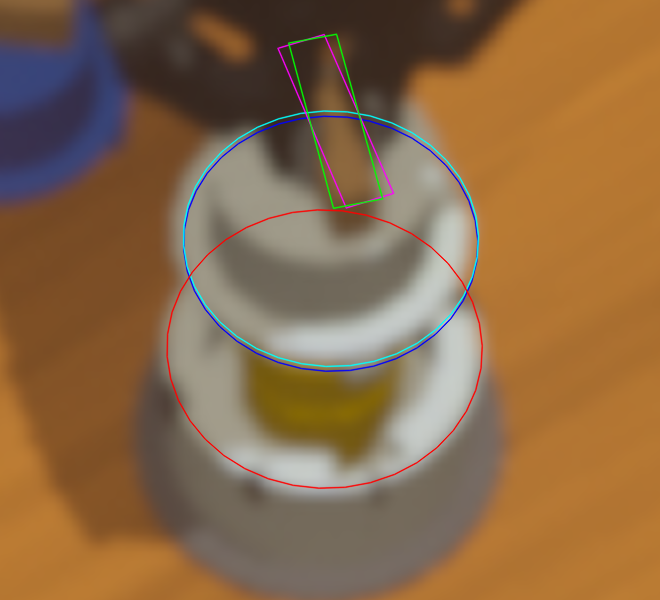

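The flange sits about 1.2 px left and 1.3 px up of the prediction, so the lid centre is 3–4 mm off the TCP. The bar also looks nearer -21° than -15°. I check with a rectified comparison, before the grasp and now.

```bash
python3 - <<'E'
from h import *
S0=cv2.imread("pics/S.png");S5=cv2.imread("pics/S5.png")
def prep(a,c,z,yaw):  # rectify and rotate so expected bar is vertical
    r=rect(a,"scene",*c,z,.06,600);M=cv2.getRotationMatrix2D((300,300),-yaw,1)
    r=cv2.warpAffine(r,M,(600,600));return r[100:500,100:500]
c5=(.5769,-.0571);out=[prep(S0,(.4963,-.2167),.086,-25),prep(S5,c5,.1905+.0076,-15)]
for o in out: 
    for q in(165,200,235): o[:12,q]=o[-12:,q]=(0,0,255)
    for q in(60,200,340): o[q,:12]=o[q,-12:]=(0,0,255)
cv2.imwrite("pics/g.png",np.hstack(out))
E
```

```text
(no output)
```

View pics/g.png

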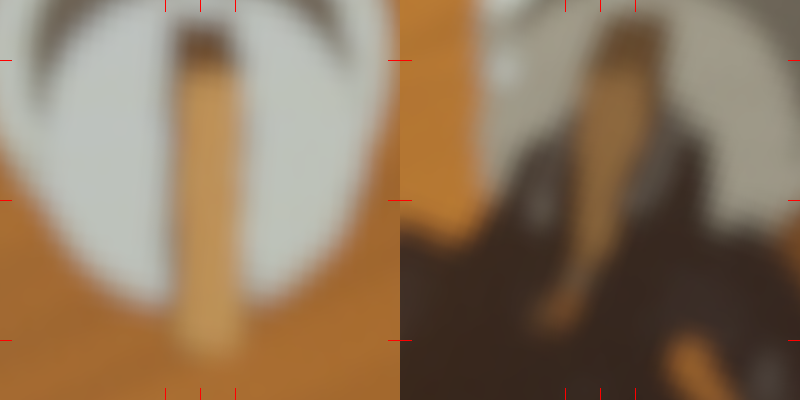

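The comparison shows the pre-grasp bar upright in its frame. The held bar now reads a few degrees clockwise, blurred by finger occlusion, with its centre 2–4 mm toward the far end. I use a compromise yaw of 77° with a 2.5 mm shift along the bar, then descend by feel.

Emit:
{"fn": "carry_out", "kwargs": {"moves": [-1, 0, 0.001, 0.01, 0, 0, -2, -1, 0, 0, 0.012, 0, 0, 0, -1, 0, 0, 0.012, 0, 0, 0, -1, 0, 0, 0.005, 0, 0, 0, -1, 0, 0, 0, 0, 0, 0]}}

```text
clock: 16.65
tcp_pos: [0.577, -0.0572, 0.1474]
orientation: [-0.001, 0.782, 0.623, -0.001]
wrist_force: [0.5, 0.2, -2.4]
finger_gap: 0.0122
```

```bash
python3 -c "
from h import *
go((.578,-.058,.140),77,1)
print(env.get_state()['ft_torque'].round(3))"
```

```text
clk 16.65 tcp [ 0.577  -0.0572  0.1474] yaw 77.11 F [ 0.53  0.25 -2.4 ] gap 0.0122
to go /1: [-0.0005  0.0011  0.0074] [-0.19  0.01  0.11]
[-0.004  0.04  -0.016]
```

Emit:
{"fn": "carry_out", "kwargs": {"moves": [-1, -0.0005, 0.001, 0.004, 0, 0, 0, -1, 0, 0, 0.003, 0, 0, 0, -1, 0, 0, 0.003, 0, 0, 0, -1, 0, 0, 0.002, 0, 0, 0, -1, 0, 0, 0, 0, 0, 0]}}

```text
clock: 17.27
tcp_pos: [0.5786, -0.0582, 0.1355]
orientation: [-0.001, 0.782, 0.623, -0.001]
wrist_force: [0.5, 0.0, -1.3]
finger_gap: 0.0117
```

```bash
python3 -c "
from h import *
go((.578,-.058,.1224),77,1)
print(env.get_state()['ft_torque'].round(3))"
```

```text
clk 17.275 tcp [ 0.5786 -0.0582  0.1355] yaw 77.1 F [ 0.48  0.03 -1.25] gap 0.0117
to go /1: [ 0.     -0.0006  0.0131] [-0.09  0.01  0.1 ]
[0.017 0.002 0.028]
```

No contact with the underside 5 mm below the rim, so the lugs are in the gaps. Continuing.

Emit:
{"fn": "carry_out", "kwargs": {"moves": [-1, 0, 0, 0.004, 0, 0, 0, -1, 0, 0, 0.004, 0, 0, 0, -1, 0, 0, 0.003, 0, 0, 0, -1, 0, 0, 0.001, 0, 0, 0, -1, 0, 0, 0, 0, 0, 0]}}

```text
clock: 17.9
tcp_pos: [0.5786, -0.0581, 0.1227]
orientation: [-0.0, 0.782, 0.623, -0.001]
wrist_force: [-0.2, 0.0, -2.3]
finger_gap: 0.0121
```

```bash
python3 -c "
from h import *
go((.578,-.058,.1224),77,1)
print(env.get_state()['ft_torque'].round(3))"
```

```text
clk 17.9 tcp [ 0.5786 -0.0581  0.1227] yaw 77.11 F [-0.18  0.01 -2.35] gap 0.0121
to go /1: [-0.     -0.0006  0.0003] [-0.08  0.01  0.11]
[-0.014 -0.021  0.007]
```

Emit:
{"fn": "carry_out", "kwargs": {"moves": [-1, 0, 0, 0.001, 0, 0, 0, -1, 0, 0, 0.001, 0, 0, 0, -1, 0, 0, 0.001, 0, 0, 0, -1, 0, 0, 0, 0, 0, 0, -1, 0, 0, 0, 0, 0, 0]}}

```text
clock: 18.52
tcp_pos: [0.5788, -0.0583, 0.1225]
orientation: [0.001, 0.782, 0.623, 0.0]
wrist_force: [-1.4, -0.1, -0.3]
finger_gap: 0.0119
```

```bash
python3 -c "
from h import *
go((.578,-.058,.1224),77,1)
print(env.get_state()['ft_torque'].round(3))"
```

```text
clk 18.525 tcp [ 0.5788 -0.0583  0.1225] yaw 77.11 F [-1.39 -0.1  -0.3 ] gap 0.0119
to go /1: [ 0.0001 -0.0009  0.0001] [0.06 0.03 0.11]
[-0.005  0.073 -0.02 ]
```

Emit:
{"fn": "carry_out", "kwargs": {"moves": [-1, 0, 0, 0.002, 0, 0, 0, -1, 0, 0, 0.003, 0, 0, 0, -1, 0, 0, 0.003, 0, 0, 0, -1, 0, 0, 0.003, 0, 0, 0, -1, 0, 0, 0.003, 0, 0, 0]}}

```text
clock: 19.15
tcp_pos: [0.5787, -0.0584, 0.1223]
orientation: [0.004, 0.782, 0.623, 0.002]
wrist_force: [-7.5, 0.5, 19.4]
finger_gap: 0.0118
```

```bash
python3 -c "
from h import *
go((.578,-.058,.1224),77,1)
print(env.get_state()['ft_torque'].round(3))"
```

```text
clk 19.15 tcp [ 0.5787 -0.0584  0.1223] yaw 77.11 F [-7.52  0.54 19.35] gap 0.0118
to go /1: [ 0.0002 -0.0008 -0.0001] [0.52 0.07 0.11]
[0.473 1.75  0.011]
```

Contact at TCP z 0.1223 m, against 0.1224 predicted for fully seated. I relax the push and start twisting clockwise (+tool z).

Emit:
{"fn": "carry_out", "kwargs": {"moves": [-1, 0, 0, 0, 0.5, 0, 0, -1, 0, 0, 0, 0, 0, 0, -1, 0, 0, 0, 0, 0, 4, -1, 0, 0, 0, 0, 0, 4, -1, 0, 0, 0, 0, 0, 0]}}

```text
clock: 19.77
tcp_pos: [0.5795, -0.0579, 0.1224]
orientation: [0.0, 0.824, 0.566, 0.0]
wrist_force: [-1.9, -0.4, 3.9]
finger_gap: 0.0118
```

```bash
python3 -c "
from h import *
go((.5783,-.0585,.1224),70,1)
print(env.get_state()['ft_torque'].round(3))"
```

```text
clk 19.775 tcp [ 0.5795 -0.0579  0.1224] yaw 68.96 F [-1.86 -0.35  3.92] gap 0.0118
to go /1: [-0.001  -0.0009 -0.    ] [ 0.06 -0.01 -1.04]
[-0.014  0.283 -0.036]
```

Emit:
{"fn": "carry_out", "kwargs": {"moves": [-1, 0, 0, 0, 0, 0, 4, -1, 0, 0, 0, 0, 0, 4, -1, 0, 0, 0, 0, 0, 4, -1, 0, 0, 0, 0, 0, 0, -1, 0, 0, 0, 0, 0, 0]}}

```text
clock: 20.4
tcp_pos: [0.5793, -0.0583, 0.1224]
orientation: [0.001, 0.878, 0.478, -0.0]
wrist_force: [-1.9, 0.5, 4.1]
finger_gap: 0.0117
```

```bash
python3 -c "
from h import *
go((.578,-.059,.1224),54,1)
print(env.get_state()['ft_torque'].round(3))"
```

```text
clk 20.4 tcp [ 0.5793 -0.0583  0.1224] yaw 57.08 F [-1.88  0.53  4.1 ] gap 0.0117
to go /1: [-0.0013 -0.0007 -0.    ] [0.05 0.04 3.08]
[0.093 0.185 0.083]
```

Emit:
{"fn": "carry_out", "kwargs": {"moves": [-1, -0.0005, 0, 0, 0, 0, 4, -1, -0.0005, 0, 0, 0, 0, 4, -1, 0, 0, 0, 0, 0, 4, -1, 0, 0, 0, 0, 0, 3, -1, 0, 0, 0, 0, 0, 0]}}

```text
clock: 21.02
tcp_pos: [0.5787, -0.0589, 0.1224]
orientation: [0.0, 0.933, 0.359, -0.0]
wrist_force: [-1.3, -0.4, 3.3]
finger_gap: 0.012
```

```bash
python3 -c "
from h import *
go((.5775,-.0597,.1224),30,1)
print(env.get_state()['ft_torque'].round(3))"
```

```text
clk 21.025 tcp [ 0.5787 -0.0589  0.1224] yaw 42.09 F [-1.3  -0.38  3.3 ] gap 0.012
to go /1: [-0.0014 -0.0003  0.    ] [ 0.04  0.02 12.09]
[-0.051  0.192  0.045]
```

Emit:
{"fn": "carry_out", "kwargs": {"moves": [-1, -0.0005, 0, 0, 0, 0, 4, -1, 0, 0, 0, 0, 0, 4, -1, 0, 0, 0, 0, 0, 0, -1, 0, 0, 0, 0, 0, 0, -1, 0, 0, 0, 0, 0, 0]}}

```text
clock: 21.65
tcp_pos: [0.5785, -0.0593, 0.1224]
orientation: [0.0, 0.955, 0.296, 0.0]
wrist_force: [-1.8, 0.4, 3.3]
finger_gap: 0.012
```

```bash
python3 - <<'E'
from h import *
go((.5775,-.0597,.1224),30,1)
print(env.get_state()['ft_torque'].round(3))
S=avg("scene",10);cv2.imwrite("pics/S6.png",S)
def prep(a,z,yaw,half):
    r=rect(a,"scene",.5763,-.0577,z,half,400);return cv2.warpAffine(r,cv2.getRotationMatrix2D((200,200),-yaw,1),(400,400))
out=[prep(S,.130,-57,.042),prep(S,.062,-60,.065)]
o=out[0];s=400/.084
for q in(200-.007*s,200+.007*s): o[:40,int(q)]=(0,0,255);o[-15:,int(q)]=(0,0,255)
for q in(200-.028*s,200+.028*s): o[int(q),:12]=(0,0,255)
o=out[1];o[:30,200]=o[-30:,200]=(0,0,255)
cv2.imwrite("pics/h.png",np.hstack(out))
E
```

```text
clk 21.65 tcp [ 0.5785 -0.0593  0.1224] yaw 34.39 F [-1.76  0.38  3.33] gap 0.012
to go /1: [-0.001  -0.0002  0.    ] [0.04 0.   4.39]
[-0.046  0.254  0.052]
```

View pics/h.png

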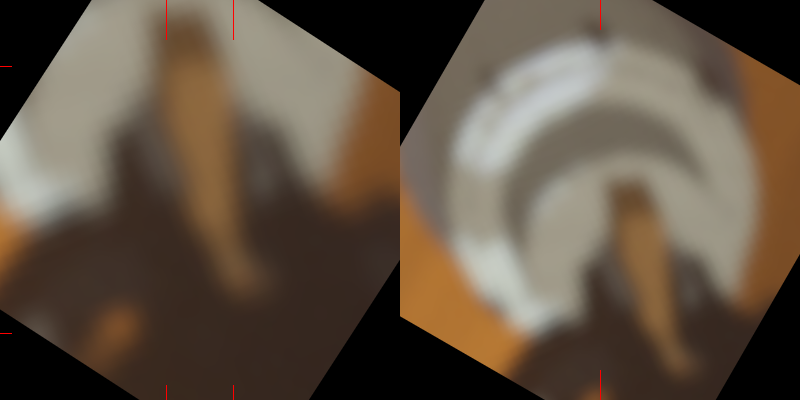

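The last view shows the double stroke exactly on the -60° line at (600,35). The gap stroke is about 46° anticlockwise at (490,85), and the triple strokes about 44° clockwise at (710,75). The bar's near end lies 1–5° short of the tool angle, so it needs about 5° more.

Emit:
{"fn": "carry_out", "kwargs": {"moves": [-1, -0.0005, 0, 0, 0, 0, 3, -1, 0, 0, 0.0003, 0, 0, 2.2, -1, 0, 0, 0, 0, 0, 0, -1, 0, 0, 0.0003, 0, 0, 0, -1, 0, 0, 0.0003, 0, 0, 0]}}

```text
clock: 22.78
tcp_pos: [0.5782, -0.0593, 0.1224]
orientation: [0.0, 0.968, 0.251, 0.001]
wrist_force: [-3.6, -0.1, 5.5]
finger_gap: 0.012
```

```bash
python3 - <<'E'
from h import *
go((.5775,-.0597,.1224),30,1)
print(env.get_state()['ft_torque'].round(3))
# bar lateral profile near free end, relative to scene-fitted canister axis; saturation-weighted bar edges
for f,zz,yaws in (("S6",.130,(-55.6,)),):0
S=avg("scene",10);cv2.imwrite("pics/S7.png",S)
for nm,a,C,z,yaw in (("pre",cv2.imread("pics/S.png"),(.4963,-.2167),.086,-25),("f",cv2.imread("pics/S5.png"),(.5769,-.0571),.198,-15),("S6",cv2.imread("pics/S6.png"),(.5785,-.0593),.130,-55.6),("now",S,tuple(env.get_state()["tcp_pos"][:2]),.130,-60)):
    r=rect(a,"scene",*C,z,.06,600);r=cv2.warpAffine(r,cv2.getRotationMatrix2D((300,300),-yaw,1),(600,600)).astype(float)
    d=r[...,2]-r[...,0] # red-blue: bar is orange
    o=[]
    for y in range(172,252,10):
        w_=d[y-4:y+5].mean(0)[220:380];w_=np.clip(w_-.5*w_.max(),0,None);o.append(round(((np.arange(220,380)*w_).sum()/w_.sum()-300)/5,2))
    print(nm,o)
E
```

```text
clk 22.775 tcp [ 0.5782 -0.0593  0.1224] yaw 29.09 F [-3.56 -0.08  5.48] gap 0.012
to go /1: [-0.0009  0.     -0.    ] [ 0.06 -0.04 -0.91]
[0.011 0.44  0.059]
pre [np.float64(1.37), np.float64(1.52), np.float64(1.5), np.float64(1.5), np.float64(1.54), np.float64(1.57), np.float64(1.61), np.float64(1.59)]
f [np.float64(4.12), np.float64(3.76), np.float64(3.53), np.float64(3.34), np.float64(3.06), np.float64(2.7), np.float64(2.25), np.float64(1.81)]
S6 [np.float64(-0.16), np.float64(0.12), np.float64(0.36), np.float64(0.57), np.float64(0.78), np.float64(0.97), np.float64(1.19), np.float64(1.51)]
now [np.float64(-0.35), np.float64(-0.04), np.float64(0.16), np.float64(0.38), np.float64(0.66), np.float64(1.01), np.float64(1.36), np.float64(1.79)]
```

The slope of the bar's short free end suggests 5–7° of lag, but fingers occlude it. The end position suggests about 2°. I hedge with about 2° more, which stays well short of the 58° bump.

Emit:
{"fn": "carry_out", "kwargs": {"moves": [-1, 0, 0, 0.0003, 0, 0, 1.5, -1, 0, 0, 0.0003, 0, 0, 0.4, -1, 0, 0, 0.0003, 0, 0, 0, -1, 0, 0, 0.0003, 0, 0, 0, -1, 0, 0, 0.0003, 0, 0, 0.2]}}

```text
clock: 23.9
tcp_pos: [0.5782, -0.0592, 0.1224]
orientation: [0.001, 0.972, 0.235, 0.001]
wrist_force: [-2.6, 0.0, 5.6]
finger_gap: 0.0119
```

```bash
python3 - <<'E'
from h import *
go((.5775,-.0597,.1224),27.5,1)
print(env.get_state()['ft_torque'].round(3))
env.read_camera("scene");go((.5775,-.0597,.1224),27.5,1)
print(env.hand_in())
E
```

```text
clk 23.9 tcp [ 0.5782 -0.0592  0.1224] yaw 27.13 F [-2.57  0.01  5.62] gap 0.0119
to go /1: [-0.0009  0.0001 -0.    ] [ 0.1  -0.09 -0.37]
[-0.011  0.431  0.304]
clk 23.95 tcp [ 0.5782 -0.0592  0.1223] yaw 27.12 F [-1.88 -1.03  4.87] gap 0.0117
to go /1: [-0.0009  0.0001 -0.0001] [ 0.1  -0.08 -0.38]
the job is handed in; nothing more can be done
None
```

The cup is nested and released, and the lid is on and turned to about half way. I handed the job in at about 24 s, with the lid still gripped at 90 N and held against the spring.

- **Cup:** it went in without contact force. Afterwards its rim showed at the right height and over the canister in both cameras, though the scene view put it about 5 mm off centre.
- **Lid seated:** the lugs dropped through the gaps without contact. The lid stopped at tool height 0.1223 m, against 0.1224 m predicted for fully down, and stayed there through the twist.
- **Twist:** the final tool yaw of 27.1° puts the bar about 48° clockwise from the gaps. The target is 45°, and the bump starts at about 58°.
- **Checks that disagreed:** the slope of the bar's short visible end suggested it lagged the tool by 5–7°, while the position of that end suggested about 2°. I aimed about 2–3° past nominal to cover both, so the bar is probably within 5° of the mark either way. I took no picture after that last 2° turn.
- **Torque:** the return torque was 0.05–0.08 N m during the twist. The last reading, 0.30 N m, was taken just after that turn and is above the spring's stated range; I did not recheck it before handing in. It could mean the lid was nearer the bump than I estimated.
- **Bystanders:** none of my moves went near the inkwell, key holder or lamp base, but I did not picture them again at the end.

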